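# Load a pearl holder into a drill's push-latched bay

## Task

Press the drill's closed hatch down gently to free its push-push latch and let it spring open, set the square-based pearl holder upright in the square nest inside the bay, then swing the hatch down and press it until it latches shut again. Press only as hard as the latch needs (never more than about 20 N on the hatch), keep the holder upright, and leave everything else as it stands.

Things in the scene. Friction and masses are not known exactly. Their poses are not given: they have to be found in the camera images.
- machine: Pearl drill, fixed to the table. Its front is an open-topped bay of grey sheet metal, 160 x 150 mm outside (x, y), walls 6 mm thick and 58 mm high, floor 6 mm thick, covered by the hatch. Origin: on the table under the bay's centre; x points away from the bay's front (x = -78 mm), z up. Behind it (x = 85 to 235 mm) are headstock and motor, up to 97 mm high.
- nest (a point): Centre of the square nest on the bay's floor, at floor level (6 mm above the table), 25 mm in front of the bay's centre and 95 mm in front of the hinge; axes as the machine's. The nest is a steel frame 50 mm square inside and 6 mm high, with 5 mm rails.
- hinge (a point): Middle of the hatch's hinge axis, 70 mm above the table at the back of the bay; axes as the machine's, the hinge runs along y. The hatch is a flat aluminium cover reaching 152 mm forward of the hinge, 164 mm wide, 6 mm thick with a 12 mm skirt; its underside lies in the hinge's plane. Its front half has a 2 mm rubber facing, whose surface lies 8 mm outside that plane.
- hatch (a joint): Angle of the hatch, rad: about 0 when latched (level; -0.025 to 0.025, differing by machine), grows as it opens up and back to its stop at 1.45, negative when pressed past latched. A damped spring (0.35 N m/rad, neutral at 1.9 rad, damping 0.25 N m s/rad) always pushes it open, 4 N at the press point when shut: unlatched, it swings fully open in about 2 s.
- hatch_press (a point): Where to press: on the hatch's rubber facing, 135 mm from the hinge, midway across, above the latch; moves with the hatch. Touch down at 10 mm/s or so: a knock counts as force. Pressed to the end stop when latched and then let go, the hatch opens; pressed to the end stop from open and then let go, it stays latched.
- carrier_mid (a point): Centre of the loose square-based pearl holder, 20 mm above its underside; z up. Steel, 0.2 kg: base 46 x 46 x 10 mm, on it a central square stem 20 x 20 mm and 28 mm tall (sides parallel to the base's), top at 38 mm, with half a white pearl on top up to 43 mm. It fits the nest in any quarter turn with 2 mm to spare on each side.
- round_holder: A similar loose holder with a round base of 50 mm and a round stem of 20 mm, 38 mm tall; not needed, leave it. Origin under its centre.
- vee_block: Loose steel vee block 50 x 40 x 30 mm; leave it. Origin under its centre.
- pearl_box: Loose white box with a foam top, 55 x 55 x 30 mm; leave it. Origin under its centre.
- jar: Loose glass jar, 48 mm across, 55 mm high; leave it. Origin under its centre.
- screwdriver: Loose screwdriver, 150 mm long, lying along its x; leave it.
- tweezers: Loose steel tweezers, 120 mm long, lying along their x; leave them.
- collet: Loose brass ring, 36 mm across, 22 mm high; leave it. Origin under its centre.
- latch_front (a point): Point on top of the bay's front wall beside the hidden latch, fixed. The latch acts some millimetres below the latched position, just short of rubber end stops, felt at the press point as a steep rise of force above some 6 N. The stops are met 4 to 12 mm below the level position (angle 0), differing by machine: feel for them. 8 to 12 N is enough, over 20 N too much.
Mind the look-alikes: they are no part of the job. Leave any green look-alike of the part that bears carrier_mid alone.

How it is judged (in metres and radians):
On the way, in this order (a step that is already met when the one before it is completed fails the run):
1. the hatch is freed and springs open (past 1.2 rad) (value of joint hatch above 1.2 rad), for 0.2 s.
2. the square-based holder sits in the nest with the hatch open (value of joint hatch above 0.6 rad and horizontal distance between carrier_mid and nest below 0.005 m and z of carrier_mid in the frame of nest below 0.023 m and contact force between the fingers and carrier below 0.1 N), for 0.2 s.
At the end, for the whole second after the job is handed in: The hatch stays latched by itself (angle under 0.035 rad, at rest), and the square-based holder stands in the nest: centre within 5 mm of the nest's centre, base down on the bay's floor (within 3 mm), tilted less than 0.08 rad (value of joint hatch below 0.035 rad and velocity of joint hatch below 0.05 rad/s and horizontal distance between carrier_mid and nest below 0.005 m and z of carrier_mid in the frame of nest below 0.023 m and angle between carrier_mid's own z axis and vertical below 0.08 rad); the robot touches nothing.
It fails at once if the robot loads the hatch with more than 20 N (contact force between hatch and the fingers above 20 N or contact force between hatch and the arm above 20 N).
It fails at once if the square-based holder is tipped by more than 0.5 rad (angle between carrier_mid's own z axis and vertical above 0.5 rad).
It fails at once if another thing is moved by more than 30 mm (distance of any of round_holder, vee_block, pearl_box, jar, screwdriver, tweezers, collet from where it was at the start of the episode above 0.03 m).
It also fails if it takes over 72 s, if anything falls off the work surface, if the arm or the gripper's body presses on something with over 40 N, if the wrist force passes 120 N, or if a joint passes its speed limit or range.

## Robot

A 6-joint arm with a two-finger parallel gripper is mounted at the origin on the work surface. World frame = base frame: x ahead of the robot, y to its left, z up, the work surface at z = 0. Lengths are in mm, angles in rad, forces in N, time in s.
With the tool pointing down it reaches from about 275 to 850 mm from the base axis. Payload 5.2 kg.
Tool frame: the origin (TCP) lies between the finger pads; the fingertips stand 14 mm ahead of it and the grasp point (between the pads) lies 5 mm behind it; z points along the fingers, y is the direction in which the jaws open and shut (so a half turn about z gives the same grasp; the last joint's range is limited). The gripper opens to 85 mm and grips with 20 to 120 N. Pads are 22 mm wide; open, the fingers measure 114 mm over their backs; the gripper's body (76 mm by 85 mm) begins 54 mm behind the grasp point. The pads swing forward as they close: fully open they stand 13 mm farther back than shut.
Start: joints at [-1.481, 0.259, 1.535, -0, 1.348, -0.203], TCP at [158.77, -526.59, 218.71] pointing down, gripper open.
Joint ranges: [-3.14, 3.14], [-0.91, 2.08], [0.19, 2.58], [-1.22, 4.36], [0.22, 2.71], [-3.12, 3.12]. Speed limits (rad/s): [2.57, 2.57, 3.14, 3.14, 3.14, 3.14].

## Interface

Orientations are given as a 3x3 rotation matrix whose columns are the frame's x, y, z axes.
In Python, from station import arm gives the robot as it stands.
- The arm moves only by the tool jog_arm, never from a script. Its argument "motion" is a list of rows, each a list of 7 numbers: the opening, from 0 (shut) to 1 (fully open), then the shift along the world's x, y, z in m, then the turn, a rotation vector about the world's x, y, z in rad. In form: [[claw, dx, dy, dz, wx, wy, wz], ...]. A call has 1 to 12 rows; each row is the pose to reach, as a shift and turn from the pose measured when the call began; what a row does not reach only later rows make up. A row lasts 1/8 s, in which the tool goes at most 62.5 mm and 10.7 degrees, less where a joint would pass 70% of its speed; a pose out of reach is approached as far as the arm can. A call with a gripper value outside its range is refused whole. The fingers move at their own pace and stop on an object; "newtons" is the grip in N (left out, the last holds). Time passes only in rows, so rows that repeat a pose let the fingers close. It gives the time, the measured TCP pose, the force and the opening at its end, in the units of the state.
- arm.get_state(): the state, without advancing time (a new reading comes with each control period).
- arm.get_image(name): name is "side" or "top" or "wrist"; returns a dict with "color" (384x512x3 uint8, red, green, blue), "range_z" (384x512 float32, mm along the optical axis (not along the pixel's ray), 0 where there is no reading), "fx", "fy", "cx", "cy" (pixels), "rvec" (rotation vector, rad) and "tvec" (3), from world to camera coordinates, as OpenCV has them; the wrist camera has in their place "hand_eye" (4x4, takes a point from camera to tool coordinates, whose origin is the TCP and whose axes are the flange's). Camera axes: x right, y down, z forward; pixel columns grow to the right and rows downward; lengths in mm; the calibration is good to about 2 mm. A picture is of the moment at which its call begins: read the wrist's pose just before it.
- arm.job_done(): hands the job in, once; it reports no verdict.
The state is a dict: "clock": time; "joints": joint angles; "qvel": joint speeds; "effort": joint torques, N m; "eef_pos": TCP position; "ee_rot": TCP orientation; "ft_force": force on the tool from outside, world axes, zero at the start; "wrist_torque": the same for the moment, N m; "opening": finger opening in mm.
Only numpy, scipy, OpenCV 4.12 (cv2) and the standard library are available. Lean on these libraries where they do the work, as an engineer would, in place of code of your own. Each camera call takes 0.05 s, during which the arm holds its last target. There are 200 camera calls.

## Working session

There is one attempt and no reset: what is moved stays moved. The work goes in short steps, Python scripts to look and compute and a tool call to move; the robot and the scene stay as the last step left them, time stands still between calls to the robot, and variables do not carry over. Pictures are saved under pics/ and viewed, about 8 in all and at most 12, crops included, and the job is handed in when it is done.

Besides the shell and the picture viewer there is one more tool, called after ">>>" in YAML: its name, and indented under it one key for each argument. jog_arm: Moves the arm, as the interface text tells. Its arguments: {"type":"object","properties":{"motion":{"type":"array"},"newtons":{"type":"number"}},"required":["motion"]}

```bash
mkdir -p pics; cat > h.py <<'E'
import numpy as np,cv2
from station import arm
def cam(n):
    s=arm.get_state(); im=arm.get_image(n)
    if 'rvec' in im:
        R=cv2.Rodrigues(np.array(im['rvec'],float))[0]; t=np.array(im['tvec'],float).ravel()
        im['R']=R.T; im['o']=-R.T@t
    else:
        H=np.array(im['hand_eye']); E=np.array(s['ee_rot']).reshape(3,3); p=np.array(s['eef_pos'])
        im['R']=E@H[:3,:3]; im['o']=E@H[:3,3]+p
    return im
def ray(im,u,v): return im['R']@np.array([(u-im['cx'])/im['fx'],(v-im['cy'])/im['fy'],1.])
def onz(im,u,v,z):
    d=ray(im,u,v); return im['o']+d*(z-im['o'][2])/d[2]
def cloud(im):
    h,w=im['range_z'].shape; u,v=np.meshgrid(np.arange(w),np.arange(h))
    P=np.stack([(u-im['cx'])/im['fx'],(v-im['cy'])/im['fy'],np.ones_like(u)],-1)*im['range_z'][...,None]
    return P@im['R'].T+im['o']
def save(im,n,box=None,f=1):
    c=im['color'][...,::-1]
    if box: c=c[box[1]:box[3],box[0]:box[2]]
    cv2.imwrite('pics/'+n,cv2.resize(c,None,fx=f,fy=f,interpolation=cv2.INTER_CUBIC))
E
python3 - <<'E'
from h import *
np.set_printoptions(precision=3,suppress=True)
print(arm.get_state())
a=cam('top');b=cam('side')
save(a,'top.png',f=1.5);save(b,'side.png',f=1.5)
print(a['o'],b['o'],a['fx'],b['fx'])
np.savez('c.npz',t=cloud(a),s=cloud(b))
E
```

```text
{'clock': 0.0, 'joints': array([-1.481,  0.259,  1.536,  0.   ,  1.348, -0.203]), 'qvel': array([-0.   , -0.   ,  0.001,  0.   , -0.001, -0.001]), 'effort': array([ -0.001, -44.603, -29.057,  -0.   ,   0.012,   0.   ]), 'eef_pos': array([ 158.724, -526.023,  217.859]), 'ee_rot': array([[ 0.957,  0.289, -0.   ],
       [ 0.289, -0.957,  0.002],
       [ 0.   , -0.002, -1.   ]]), 'ft_force': array([-0.728,  0.273,  0.88 ]), 'wrist_torque': array([-0.016, -0.01 , -0.01 ]), 'opening': 85.32198041503045}
[ 332.463   29.091 1310.889] [ 497.261 -572.627  663.973] 482.249220866268 361.76692060254425
```

View pics/top.png

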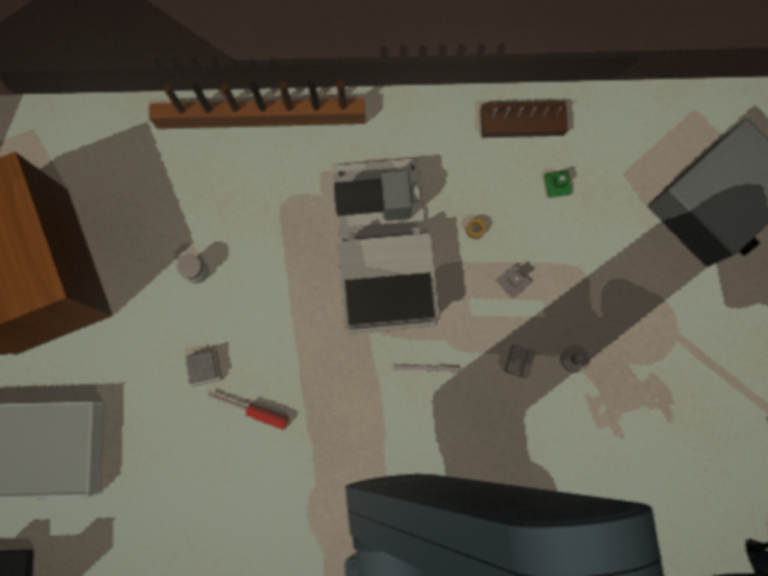

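View pics/side.png

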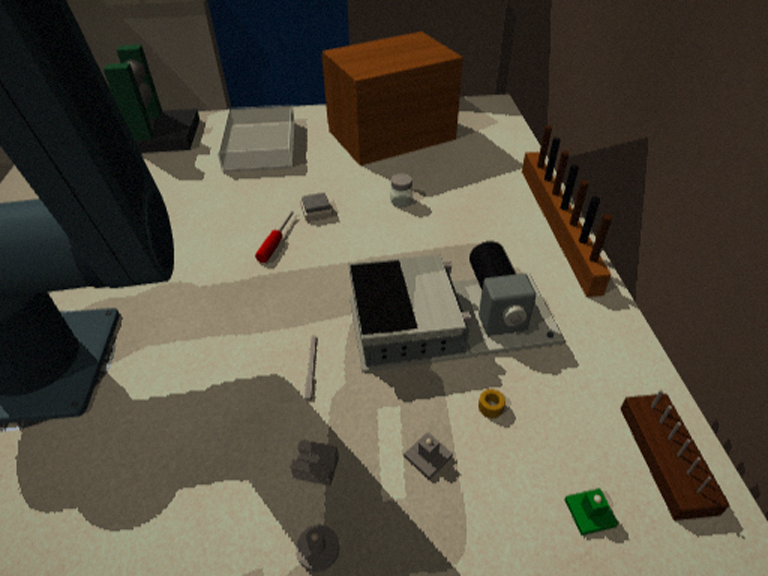

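Top view (1.5x pixels): the hatch's black facing is at (390,298) and the hinge to its rear at y≈237. Candidates for the holder are grey square (515,280), green square (558,182), round (574,358) and vee block (518,360). The grey square with a square stem and pearl fits. The green one is the forbidden look-alike. The side view agrees, with grey at (429,455) and green at (592,510).

```bash
python3 - <<'E'
from h import *
np.set_printoptions(precision=1,suppress=True)
d=np.load('c.npz');t=d['t'];s=d['s']
a=cam('top');b=cam('side')
hsv=cv2.cvtColor(a['color'],cv2.COLOR_RGB2HSV)
# hatch facing
m=((hsv[...,2]<60)).astype(np.uint8); M=np.zeros_like(m); M[175:225,222:298]=1; m&=M
c=max(cv2.findContours(m,0,2)[0],key=cv2.contourArea);r=cv2.minAreaRect(c)
zz=t[...,2][m>0];print('facing z',np.percentile(zz,[5,50,95]))
z=np.median(zz)
for p in cv2.boxPoints(r): print(onz(a,*p,z))
print('centre',onz(a,*r[0],z))
# full hatch: cloud height 60..90
for nm,C in(('t',t),('s',s)):
    k=(C[...,2]>62)&(C[...,2]<92)&(abs(C[...,0]-470)<250)&(abs(C[...,1]-0)<250)
    k=k.astype(np.uint8);n,l,st,ce=cv2.connectedComponentsWithStats(k)
    for i in range(1,n):
        if st[i,4]>300:
            P=C[l==i];rr=cv2.minAreaRect(P[:,:2].astype(np.float32));print(nm,st[i],rr,np.median(P[:,2]));print(cv2.boxPoints(rr))
# holder
for nm,C,box in(('t',t,(325,165,365,205)),('s',s,(255,275,315,325))):
    x0,y0,x1,y1=box;P=C[y0:y1,x0:x1]
    k=((P[...,2]>5)&(P[...,2]<60)).astype(np.uint8)
    Q=P[k>0];rr=cv2.minAreaRect(Q[:,:2].astype(np.float32));print(nm,'holder',rr,len(Q),np.percentile(Q[:,2],[5,25,50,75,99]))
    T=Q[Q[:,2]>25];print('stem',T.mean(0) if len(T) else 0,len(T), cv2.minAreaRect(T[:,:2].astype(np.float32)))
    B=Q[Q[:,2]<16];print('base',cv2.minAreaRect(B[:,:2].astype(np.float32)))
save(b,'crop.png',(245,260,425,370),4)
E
```

```text
facing z [77.3 81.5 85.7]
[575.8  90.4  81.5]
[585.5 -56.4  81.5]
[507.4 -60.4  81.5]
[498.   84.9  81.5]
centre [541.5  14.7  81.5]
t [224 132  51  12 327] ((708.48779296875, 37.60429763793945), (132.90982055664062, 22.541276931762695), 89.88212585449219) 82.41214495761574
[[697.1 -28.8]
 [719.6 -28.9]
 [719.9 104. ]
 [697.4 104.1]]
t [ 225  152   68   67 3721] ((582.4124755859375, 16.342041015625), (165.50547790527344, 164.0762176513672), 3.7041332721710205) 79.4300427277019
[[494.5  92.9]
 [505.1 -70.9]
 [670.3 -60.2]
 [659.7 103.6]]
s [313 162  25  53 381] ((707.0892333984375, 30.923126220703125), (22.200653076171875, 150.39019775390625), 1.4625686407089233) 80.73690130853697
[[694.1 105.8]
 [697.9 -44.5]
 [720.1 -44. ]
 [716.3 106.4]]
s [ 233  169   81   62 3778] ((581.6533203125, 16.30945587158203), (164.7408905029297, 166.75550842285156), 3.8275132179260254) 79.7022817974011
[[493.9  94. ]
 [505.  -72.4]
 [669.4 -61.4]
 [658.3 105. ]]
t holder ((588.9878540039062, -221.9417724609375), (109.50300598144531, 110.48826599121094), 88.10267639160156) 328 [ 5.2  7.  10.  14.8 44.2]
stem [ 579.5 -215.3   37.7] 61 ((579.9467163085938, -215.8622283935547), (18.979652404785156, 20.95501136779785), 43.07380294799805)
base ((588.9878540039062, -221.9417724609375), (109.50300598144531, 110.48826599121094), 88.10267639160156)
s holder ((573.18408203125, -212.46189880371094), (59.90202713012695, 82.7498779296875), 57.575584411621094) 540 [ 7.9 10.2 11.4 28.5 43.2]
stem [ 579.1 -218.1   36.6] 148 ((579.740966796875, -215.45703125), (20.847820281982422, 20.75698471069336), 38.60080337524414)
base ((573.18408203125, -212.46189880371094), (59.90202713012695, 82.7498779296875), 57.575584411621094)
```

View pics/crop.png

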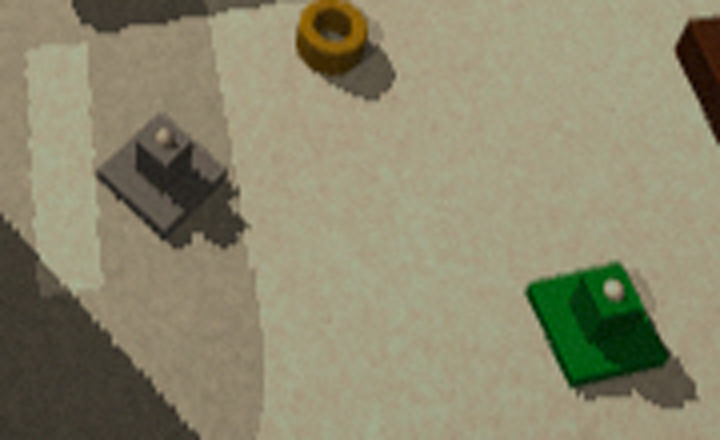

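The crop confirms it: the grey square holder at crop (163,175) is the target, with stem centre (579.7, -215.6) and yaw of about 40°. The green one at crop (600,325) stays untouched. Machine yaw is about 3.7°, hinge at about (654, 21.5) and press point at about (519, 13, 79). I'll move above the press point now.

>>> jog_arm:
  motion:
    - [0,0.0,0.05,-0.02,0,0,-0.1]
    - [0,0.36,0.539,-0.08,0,0,-0.228]
    - [0,0.36,0.539,-0.08,0,0,-0.228]
    - [0,0.36,0.539,-0.08,0,0,-0.228]
    - [0,0.36,0.539,-0.08,0,0,-0.228]
    - [0,0.36,0.539,-0.08,0,0,-0.228]
    - [0,0.36,0.539,-0.08,0,0,-0.228]
    - [0,0.36,0.539,-0.08,0,0,-0.228]
    - [0,0.36,0.539,-0.08,0,0,-0.228]
    - [0,0.36,0.539,-0.08,0,0,-0.228]
    - [0,0.36,0.539,-0.08,0,0,-0.228]
    - [0,0.36,0.539,-0.08,0,0,-0.228]

```text
clock: 1.7
eef_pos: [519.7, 15.5, 137.5]
ee_rot: [[0.998, 0.069, -0.0], [0.069, -0.998, 0.002], [-0.0, -0.002, -1.0]]
ft_force: [-1.3, -0.9, 0.4]
opening: 0.2
```

>>> jog_arm:
  motion:
    - [0,0,-0.002,-0.015,0,0,0]
    - [0,0,-0.002,-0.03,0,0,0]
    - [0,0,-0.002,-0.036,0,0,0]
    - [0,0,-0.002,-0.0375,0,0,0]
    - [0,0,-0.002,-0.0385,0,0,0]
    - [0,0,-0.002,-0.0395,0,0,0]
    - [0,0,-0.002,-0.0405,0,0,0]

```text
clock: 2.58
eef_pos: [519.9, 13.5, 97.2]
ee_rot: [[0.998, 0.069, 0.0], [0.069, -0.998, 0.002], [0.0, -0.002, -1.0]]
ft_force: [0.5, -0.1, 0.6]
opening: 0.5
```

>>> jog_arm:
  motion:
    - [0,0,0,-0.001,0,0,0]
    - [0,0,0,-0.002,0,0,0]
    - [0,0,0,-0.003,0,0,0]
    - [0,0,0,-0.004,0,0,0]

```text
clock: 3.08
eef_pos: [519.9, 13.5, 93.2]
ee_rot: [[0.998, 0.069, 0.0], [0.069, -0.998, 0.002], [0.0, -0.002, -1.0]]
ft_force: [0.2, 0.4, -0.1]
opening: 0.0
```

>>> jog_arm:
  motion:
    - [0,0,0,-0.001,0,0,0]
    - [0,0,0,-0.002,0,0,0]

```text
clock: 3.32
eef_pos: [519.9, 13.5, 91.1]
ee_rot: [[0.998, 0.069, 0.0], [0.069, -0.998, 0.002], [0.0, -0.002, -1.0]]
ft_force: [0.2, -0.2, 0.3]
opening: 0.3
```

>>> jog_arm:
  motion:
    - [0,0,0,-0.001,0,0,0]
    - [0,0,0,-0.002,0,0,0]

```text
clock: 3.58
eef_pos: [519.9, 13.5, 89.0]
ee_rot: [[0.998, 0.069, 0.0], [0.069, -0.998, 0.002], [0.0, -0.002, -1.0]]
ft_force: [-0.6, 0.5, -1.0]
opening: -0.0
```

>>> jog_arm:
  motion:
    - [0,0,0,-0.001,0,0,0]
    - [0,0,0,-0.0015,0,0,0]

```text
clock: 3.82
eef_pos: [519.9, 13.5, 87.4]
ee_rot: [[0.998, 0.069, 0.0], [0.069, -0.998, 0.002], [0.0, -0.002, -1.0]]
ft_force: [-0.2, 0.7, -0.5]
opening: -0.1
```

>>> jog_arm:
  motion:
    - [0,0,0,-0.001,0,0,0]
    - [0,0,0,-0.0015,0,0,0]

```text
clock: 4.08
eef_pos: [519.8, 13.5, 85.8]
ee_rot: [[0.998, 0.069, 0.0], [0.069, -0.998, 0.002], [0.0, -0.002, -1.0]]
ft_force: [-0.6, -0.6, -0.5]
opening: 0.3
```

```bash
python3 - <<'E'
from h import *
b=cam('side');save(b,'press.png',(200,110,380,250),4)
C=cloud(b);k=(C[...,2]>60)&(C[...,2]<92)&(abs(C[...,0]-515)<8)&(abs(C[...,1]-15)<75)
print(np.percentile(C[k][:,2],[10,50,90]))
for x in(510,530,550,570,590,610,630):
    k=(abs(C[...,0]-x)<6)&(abs(C[...,1]+35)<18);print(x,np.median(C[k][:,2]).round(1),end='; ')
E
```

```text
[82.05349397 83.36189638 84.52830622]
510 386.0; 530 367.6; 550 453.9; 570 81.6; 590 79.0; 610 78.4; 630 77.7;
```

View pics/press.png

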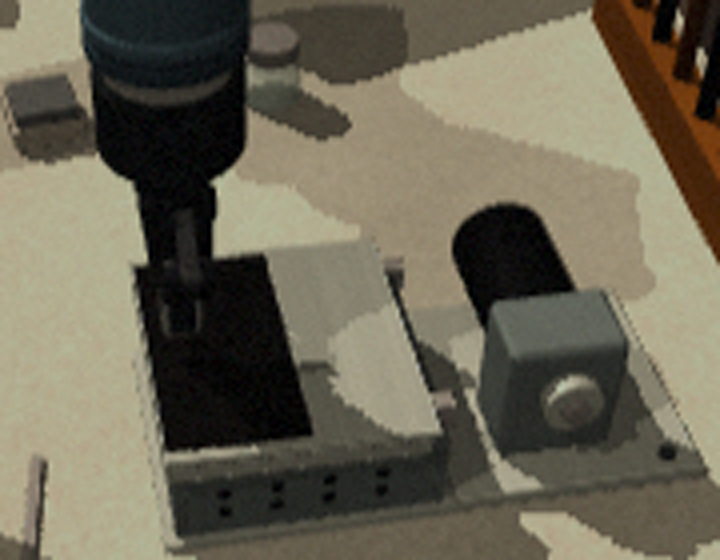

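```bash
python3 - <<'E'
from h import *
np.set_printoptions(precision=2,suppress=True)
s0=np.load('c.npz')['s'];b=cam('side');C=cloud(b)
print(arm.get_state()['ft_force'],arm.get_state()['effort'])
for (u0,v0,u1,v1) in((240,200,255,218),(255,205,270,218),(268,170,280,190),(285,205,300,216)):
    A=s0[v0:v1,u0:u1].reshape(-1,3);B=C[v0:v1,u0:u1].reshape(-1,3);print(np.median(A,0),np.median(B,0))
# fingertip points
k=C[172:196,236:254]; i=0
print(C[165:200:3,240:252:3,2].round(0)); print(s0[165:200:3,240:252:3,2].round(0))
E
```

```text
[-0.07 -0.11 -0.22] [ -0.   -43.97 -24.01   0.01  -0.01  -0.  ]
[521.53 -23.87  83.07] [521.66 -24.67  83.23]
[553.95 -35.34  82.17] [553.43 -34.9   82.16]
[593.55  67.53  78.97] [593.51  67.45  78.97]
[620.55 -34.61  78.02] [620.41 -35.47  78.27]
[[208. 212. 207. 209.]
 [194. 202. 203. 200.]
 [174. 184. 199. 171.]
 [165. 165. 196. 196.]
 [157. 194. 193. 193.]
 [163. 189. 188. 187.]
 [151. 171. 167. 164.]
 [124. 129. 128. 119.]
 [113. 118. 118. 110.]
 [ 83. 108. 108. 100.]
 [ 83.  82.  82.  81.]
 [ 84.  85.  82.  83.]]
[[ 0.  1.  1.  2.]
 [ 2.  5.  2.  2.]
 [ 3.  3.  1. -1.]
 [81. 80. 81. 79.]
 [83. 82. 84. 81.]
 [84. 84. 81. 83.]
 [83. 83. 84. 83.]
 [82. 83. 82. 81.]
 [82. 84. 84. 83.]
 [84. 83. 82. 85.]
 [81. 83. 83. 84.]
 [85. 83. 83. 83.]]
```

```bash
python3 - <<'E'
from h import *
np.set_printoptions(precision=1,suppress=True)
b=cam('side');C=cloud(b)
for v in range(180,200): print(v,C[v,243],C[v,247])
w=cam('wrist');W=cloud(w);print('wrist hatch z',[W[v,u] for v,u in((60,100),(60,400),(200,60),(200,450),(330,256))])
save(w,'w1.png')
E
```

```text
180 [515.3 -47.9 189.5] [523.2 -46.4 187.4]
181 [515.1 -50.  188.8] [523.1 -47.5 185.7]
182 [515.2 -45.7 182.2] [523.4 -39.6 175.8]
183 [515.3 -37.8 172.3] [523.7 -31.7 165.8]
184 [515.6 -27.6 160.1] [524.3 -16.5 149. ]
185 [515.9 -16.  146.5] [525.    0.2 130.6]
186 [516.3   1.5 127.3] [525.1   3.3 124.7]
187 [516.3   2.6 123.3] [525.    2.1 122.9]
188 [516.1   0.2 122.6] [524.7  -1.1 122.9]
189 [516.    1.8 118. ] [524.8   1.9 117.1]
190 [515.8  -1.  117.7] [524.6   1.5 114.4]
191 [515.7  -0.9 114.6] [524.5   1.3 111.5]
192 [515.6   0.8 109.9] [ 497.3 -572.6  664. ]
193 [515.7   8.7  99.2] [525.5  24.7  82.7]
194 [516.   21.5  83.6] [525.2  21.1  82.9]
195 [515.8  18.8  83. ] [525.   18.5  82.3]
196 [515.6  16.3  82.2] [524.6  13.8  83.8]
197 [515.3  11.4  84. ] [524.5  12.6  81.8]
198 [515.1   8.3  83.8] [524.1   7.3  83.8]
199 [515.    6.9  82. ] [523.9   3.9  84.1]
wrist hatch z [array([601.9,  92.7,  75.7]), array([611.3, -44.9,  76.8]), array([504. , 164.4,  -1.3]), array([ 524.9, -131.5,   -0.8]), array([397.8,   7.3,  -0.6])]
```

View pics/w1.png

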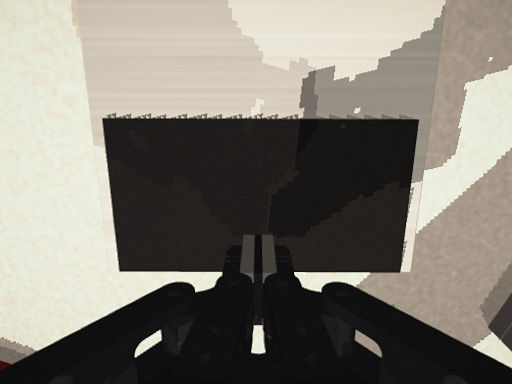

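```bash
python3 - <<'E'
from h import *
np.set_printoptions(precision=1,suppress=True)
w=cam('wrist');W=cloud(w)
print(w['o'],w['R'])
for u in(232,248,272,288):
  print(u,[W[v,u] for v in range(230,262,5)])
print('facing',[W[v,u] for v,u in((125,130),(125,260),(180,120),(180,256),(180,400),(260,130),(260,400),(225,260),(100,256))])
print('proj tcp tip',[ (lambda p:(w['fx']*p[0]/p[2]+w['cx'],w['fy']*p[1]/p[2]+w['cy'],p[2]))(w['R'].T@(np.array([519.8,13.5,z])-w['o'])) for z in(72,80,85.8,105)])
E
```

```text
[592.   18.5 240.2] [[ 0.1 -1.  -0.3]
 [-1.  -0.1 -0. ]
 [-0.   0.3 -1. ]]
232 [array([523.8,  27.6,  80.9]), array([520.8,  27.5,  80.5]), array([518.5,  27.3,  81.6]), array([527. ,  25.9, 105.1]), array([526.7,  25.5, 109.4]), array([526.8,  25.2, 114.2]), array([527.1,  24.8, 119.1])]
248 [array([524.3,  19.3,  80.9]), array([531.8,  19.1, 104.1]), array([531.3,  18.9, 108.2]), array([531.2,  18.8, 113. ]), array([531.2,  18.6, 117.6]), array([531.1,  18.5, 121.7]), array([531. ,  18.4, 125.6])]
272 [array([525.5,   7. ,  81.4]), array([531.6,   8.3, 102. ]), array([531.9,   8.6, 108. ]), array([531.6,   8.7, 112.3]), array([531.6,   8.9, 116.9]), array([531.9,   9.1, 121.9]), array([531.6,   9.2, 125.5])]
288 [array([526.2,  -1.1,  81.8]), array([523. ,  -1.5,  80.7]), array([520.2,  -1.8,  80.9]), array([517.6,  -2. ,  81.4]), array([528.2,   1.4, 109.1]), array([528.9,   1.9, 115.1]), array([528.4,   2.2, 118.5])]
facing [array([573.6,  78.5,  79.7]), array([577.8,  16.9,  78.4]), array([545.9,  84.9,  78.8]), array([550.8,  17. ,  79.2]), array([556.1, -53.9,  80.7]), array([503.1,  80.6,  81.5]), array([513.3, -61.7,  81.6]), array([527.4,  13.4,  80.5]), array([589.1,  19.6,  77. ])]
proj tcp tip [(np.float64(258.68804714010815), np.float64(232.03686375317108), np.float64(181.75571582699718)), (np.float64(258.6856406487809), np.float64(238.1275079324648), np.float64(174.08030365074657)), (np.float64(258.683758862938), np.float64(242.8901629486083), np.float64(168.51562982296485)), (np.float64(258.6765340287832), np.float64(261.1756616721255), np.float64(150.09464059996338))]
```

Both cameras' depths put the shut fingertips at z≈102 and the facing at ≈81.5, while the pose says the TCP is at 86. So the real tips stand about 16 mm *behind* the reported TCP, not 14 mm ahead as the text says. No contact at the nominal height agrees with this. I'll keep descending by feel, expecting contact near TCP z≈66.

>>> jog_arm:
  motion:
    - [0,0,0,-0.0015,0,0,0]
    - [0,0,0,-0.003,0,0,0]
    - [0,0,0,-0.0045,0,0,0]
    - [0,0,0,-0.006,0,0,0]
    - [0,0,0,-0.0075,0,0,0]
    - [0,0,0,-0.009,0,0,0]
    - [0,0,0,-0.01,0,0,0]
    - [0,0,0,-0.011,0,0,0]
    - [0,0,0,-0.012,0,0,0]

```text
clock: 5.45
eef_pos: [519.9, 13.5, 73.9]
ee_rot: [[0.998, 0.069, 0.0], [0.069, -0.998, 0.002], [0.0, -0.002, -1.0]]
ft_force: [-0.9, -0.4, -0.3]
opening: 0.0
```

>>> jog_arm:
  motion:
    - [0,0,0,-0.001,0,0,0]
    - [0,0,0,-0.002,0,0,0]
    - [0,0,0,-0.003,0,0,0]

```text
clock: 5.82
eef_pos: [519.9, 13.5, 70.8]
ee_rot: [[0.998, 0.069, 0.0], [0.069, -0.998, 0.002], [0.0, -0.002, -1.0]]
ft_force: [-0.0, 0.3, 0.3]
opening: 0.3
```

>>> jog_arm:
  motion:
    - [0,0,0,-0.001,0,0,0]
    - [0,0,0,-0.002,0,0,0]

```text
clock: 6.08
eef_pos: [520.0, 13.4, 69.4]
ee_rot: [[0.998, 0.069, 0.0], [0.069, -0.998, 0.002], [0.001, -0.002, -1.0]]
ft_force: [-2.4, 0.5, 8.6]
opening: 0.2
```

>>> jog_arm:
  motion:
    - [0,0,0,-0.001,0,0,0]
    - [0,0,0,-0.002,0,0,0]

```text
clock: 6.32
eef_pos: [519.9, 13.4, 68.3]
ee_rot: [[0.998, 0.07, 0.001], [0.07, -0.998, 0.001], [0.001, -0.001, -1.0]]
ft_force: [-4.2, 0.8, 9.3]
opening: -0.1
```

>>> jog_arm:
  motion:
    - [0,0,0,-0.001,0,0,0]

```text
clock: 6.45
eef_pos: [519.8, 13.5, 67.7]
ee_rot: [[0.998, 0.07, 0.001], [0.07, -0.998, 0.001], [0.001, -0.001, -1.0]]
ft_force: [-0.8, -0.7, 2.4]
opening: -0.3
```

>>> jog_arm:
  motion:
    - [0,0,0,-0.001,0,0,0]

```text
clock: 6.58
eef_pos: [519.8, 13.4, 66.9]
ee_rot: [[0.998, 0.07, 0.001], [0.07, -0.998, 0.001], [0.001, -0.001, -1.0]]
ft_force: [-2.6, 0.1, 5.2]
opening: -0.2
```

>>> jog_arm:
  motion:
    - [0,0,0,-0.001,0,0,0]

```text
clock: 6.7
eef_pos: [519.7, 13.5, 66.0]
ee_rot: [[0.998, 0.07, 0.001], [0.07, -0.998, 0.001], [0.001, -0.001, -1.0]]
ft_force: [-1.5, 0.1, 4.9]
opening: -0.0
```

>>> jog_arm:
  motion:
    - [0,0,0,-0.001,0,0,0]

```text
clock: 6.82
eef_pos: [519.6, 13.4, 64.9]
ee_rot: [[0.998, 0.07, 0.001], [0.07, -0.998, 0.001], [0.001, -0.001, -1.0]]
ft_force: [-1.3, -1.1, 4.1]
opening: 0.2
```

>>> jog_arm:
  motion:
    - [0,0,0,-0.001,0,0,0]

```text
clock: 6.95
eef_pos: [519.6, 13.4, 63.8]
ee_rot: [[0.998, 0.07, 0.0], [0.07, -0.998, 0.001], [0.001, -0.001, -1.0]]
ft_force: [-1.4, 0.7, 4.4]
opening: -0.3
```

>>> jog_arm:
  motion:
    - [0,0,0,-0.001,0,0,0]

```text
clock: 7.08
eef_pos: [519.5, 13.4, 62.7]
ee_rot: [[0.998, 0.07, 0.0], [0.07, -0.998, 0.001], [0.0, -0.001, -1.0]]
ft_force: [-2.8, 0.5, 4.8]
opening: 0.0
```

>>> jog_arm:
  motion:
    - [0,0,0,-0.001,0,0,0]

```text
clock: 7.2
eef_pos: [519.5, 13.4, 61.6]
ee_rot: [[0.998, 0.07, 0.0], [0.07, -0.998, 0.001], [0.0, -0.001, -1.0]]
ft_force: [-2.9, 0.0, 5.2]
opening: 0.0
```

>>> jog_arm:
  motion:
    - [0,0,0,-0.001,0,0,0]

```text
clock: 7.32
eef_pos: [519.4, 13.4, 60.5]
ee_rot: [[0.998, 0.07, 0.0], [0.07, -0.998, 0.001], [0.0, -0.001, -1.0]]
ft_force: [-1.7, 0.5, 4.4]
opening: -0.0
```

>>> jog_arm:
  motion:
    - [0,0,0,-0.0008,0,0,0]

```text
clock: 7.45
eef_pos: [519.4, 13.4, 59.6]
ee_rot: [[0.998, 0.07, 0.0], [0.07, -0.998, 0.001], [0.0, -0.001, -1.0]]
ft_force: [-2.4, -0.5, 3.6]
opening: 0.2
```

>>> jog_arm:
  motion:
    - [0,0,0,-0.0008,0,0,0]

```text
clock: 7.58
eef_pos: [519.4, 13.4, 58.8]
ee_rot: [[0.998, 0.07, 0.0], [0.07, -0.998, 0.001], [0.0, -0.001, -1.0]]
ft_force: [-2.0, 0.3, 3.9]
opening: 0.1
```

>>> jog_arm:
  motion:
    - [0,0,0,-0.0008,0,0,0]

```text
clock: 7.7
eef_pos: [519.4, 13.4, 58.1]
ee_rot: [[0.998, 0.07, 0.0], [0.07, -0.998, 0.001], [0.0, -0.001, -1.0]]
ft_force: [-3.4, 0.3, 8.4]
opening: -0.2
```

>>> jog_arm:
  motion:
    - [0,0,0,-0.0005,0,0,0]

```text
clock: 7.82
eef_pos: [519.4, 13.4, 57.9]
ee_rot: [[0.998, 0.07, 0.0], [0.07, -0.998, 0.001], [0.0, -0.001, -1.0]]
ft_force: [-3.7, 0.2, 8.9]
opening: -0.0
```

>>> jog_arm:
  motion:
    - [0,0,0,-0.0007,0,0,0]

```text
clock: 7.95
eef_pos: [519.4, 13.4, 57.8]
ee_rot: [[0.998, 0.07, 0.0], [0.07, -0.998, 0.001], [0.0, -0.001, -1.0]]
ft_force: [-5.6, -0.3, 10.5]
opening: -0.1
```

Stop felt: 10.5 N with almost no travel. Releasing up and forward.

>>> jog_arm:
  motion:
    - [0,0,0,0.01,0,0,0]
    - [0,-0.02,0,0.05,0,0,0]
    - [0,-0.07,0,0.085,0,0,0]
    - [0,-0.12,0,0.1,0,0,0]
    - [0,-0.14,0,0.12,0,0,0]
    - [0,-0.14,-0.02,0.13,0,0,0]

```text
clock: 8.7
eef_pos: [378.4, -5.9, 189.0]
ee_rot: [[0.997, 0.072, 0.002], [0.072, -0.997, 0.001], [0.002, -0.001, -1.0]]
ft_force: [0.6, -0.1, 0.5]
opening: -0.3
```

```bash
python3 - <<'E'
from h import *
np.set_printoptions(precision=1,suppress=True)
b=cam('side');C=cloud(b)
k=(C[...,0]>480)&(C[...,0]<690)&(abs(C[...,1]-15)<60)&(C[...,2]>60)&(C[...,2]<240)
print(np.percentile(C[k],[5,50,95],axis=0), k.sum())
E
```

```text
[[542.8 -40.3  76.7]
 [587.7   9.  158.6]
 [652.4  67.8 191.6]] 1461
```

>>> jog_arm:
  motion:
    - [1,0.03,-0.05,0,0,0,0.15]
    - [1,0.06,-0.1,0,0,0,0.3]
    - [1,0.1,-0.15,0,0,0,0.45]
    - [1,0.15,-0.19,0,0,0,0.6]
    - [1,0.201,-0.21,-0.04,0,0,0.63]
    - [1,0.201,-0.21,-0.04,0,0,0.63]
    - [1,0.201,-0.21,-0.04,0,0,0.63]
    - [1,0.201,-0.21,-0.04,0,0,0.63]

```text
clock: 9.75
eef_pos: [580.9, -218.0, 151.6]
ee_rot: [[0.764, 0.645, 0.006], [0.645, -0.764, 0.001], [0.005, 0.004, -1.0]]
ft_force: [-0.1, 0.0, 0.1]
opening: 85.3
```

```bash
cat > m.py <<'E'
from h import *
np.set_printoptions(precision=1,suppress=True)
w=cam('wrist');W=cloud(w);s=arm.get_state();print(s['eef_pos'],s['opening'])
z=W[...,2]
k=(np.hypot(W[...,0]-579.7,W[...,1]+215.6)<45)
hsv=cv2.cvtColor(w['color'],cv2.COLOR_RGB2HSV)
B=W[k&(z>6)&(z<14)];T=W[k&(z>34)&(z<40.5)];St=W[k&(z>20)&(z<40.5)]
for n,Q in(('base',B),('top',T)):
    if len(Q)>10: print(n,len(Q),cv2.minAreaRect(Q[:,:2].astype(np.float32)),np.median(Q[:,2]))
m=(k&(z>5)&(z<60)).astype(np.uint8)*255
save(w,'w2.png')
# tips: near-range points
n=(z>s['eef_pos'][2]-60)&(W[...,2]<s['eef_pos'][2]+90)&(z>60)
E_=np.array(s['ee_rot']);L=(W-s['eef_pos'])@E_
f=n&(abs(L[...,0])<25)&(abs(L[...,1])<60)
for sg in(-1,1):
    Q=L[f&(sg*L[...,1]>0)]; 
    if len(Q): print('tip local zmax pct',np.percentile(Q[:,2],[50,95,99,100]),'inner y',np.percentile(sg*Q[:,1],[0,5,50]),'x',np.percentile(Q[:,0],[1,50,99]))
E
python3 m.py
python3 - <<'E'
import sys;sys.path.insert(0,'.')
from h import *
t=cam('top');C=cloud(t)
np.set_printoptions(precision=1,suppress=True)
k=(C[...,0]>490)&(C[...,0]<700)&(abs(C[...,1]-17)<90)&(C[...,2]>50)&(C[...,2]<68)
r=cv2.minAreaRect(C[k][:,:2].astype(np.float32));print('wall top',k.sum(),r,cv2.boxPoints(r))
save(t,'/../top2.png') if 0 else save(t,'nest.png',(205,100,315,230),4)
E
```

```text
[ 581.  -218.1  152. ] 85.39143344591453
base 1766 ((580.36474609375, -215.0989990234375), (46.027061462402344, 45.50604248046875), 38.63319778442383) 8.845533329116222
top 506 ((580.6268920898438, -214.94464111328125), (19.913705825805664, 19.37717056274414), 39.6596565246582) 36.92158336842019
tip local zmax pct [-75.2 -33.6 -27.3 -23.4] inner y [ 0.1  8.5 44.4] x [-8.6 10.7 18.2]
tip local zmax pct [-75.1 -33.5 -27.  -23.5] inner y [ 0.2  8.5 44.2] x [-8.4 10.5 18.2]
wall top 479 ((603.753662109375, 17.71337890625), (199.2981414794922, 150.16018676757812), 3.6637868881225586) [[499.5  86.3]
 [509.1 -63.6]
 [708.  -50.8]
 [698.4  99. ]]
```

>>> jog_arm:
  motion:
    - [0.5,-0.0006,0.003,-0.03,-0.004,0.006,-0.017]
    - [0.5,-0.0006,0.003,-0.06,-0.004,0.006,-0.017]
    - [0.5,-0.0006,0.003,-0.085,-0.004,0.006,-0.017]
    - [0.5,-0.0006,0.003,-0.09,-0.004,0.006,-0.017]
    - [0.5,-0.0006,0.003,-0.09,-0.004,0.006,-0.017]

```text
clock: 10.48
eef_pos: [580.8, -215.3, 63.4]
ee_rot: [[0.775, 0.632, 0.003], [0.632, -0.775, -0.005], [-0.001, 0.005, -1.0]]
ft_force: [-0.1, -1.0, 1.4]
opening: 42.7
```

```bash
python3 m.py; python3 -c "
from h import *
s=arm.get_state();print(s['ee_rot'],s['ft_force'])"
```

```text
[ 581.2 -215.5   63.8] 42.56261741609331
base 3058 ((580.3497314453125, -215.06256103515625), (46.13140869140625, 46.04021453857422), 38.59648895263672) 8.861171199635876
top 1039 ((580.3895874023438, -215.06236267089844), (20.33806800842285, 20.054161071777344), 38.33291244506836) 36.897131206088716
tip local zmax pct [-70.8 -32.3 -20.  -12.3] inner y [ 0.1 12.7 41.7] x [-9.6 11.4 18.1]
tip local zmax pct [-70.5 -32.2 -19.9 -12.2] inner y [ 0.1 12.8 40.7] x [-9.7 11.4 18.1]
[[ 7.74753184e-01  6.32255027e-01  3.32940107e-03]
 [ 6.32263198e-01 -7.74734488e-01 -5.45169790e-03]
 [-8.67461573e-04  6.32877807e-03 -9.99979597e-01]] [ 0.15786937 -0.18386981  0.75487353]
```

View pics/w2.png

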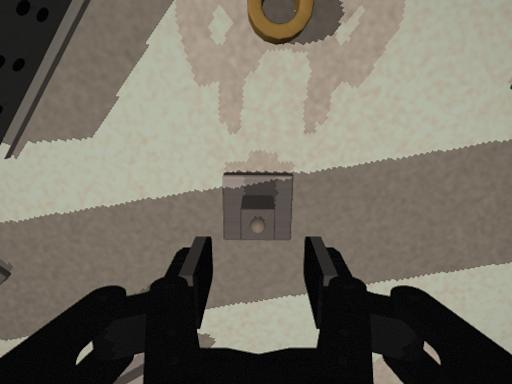

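View pics/nest.png

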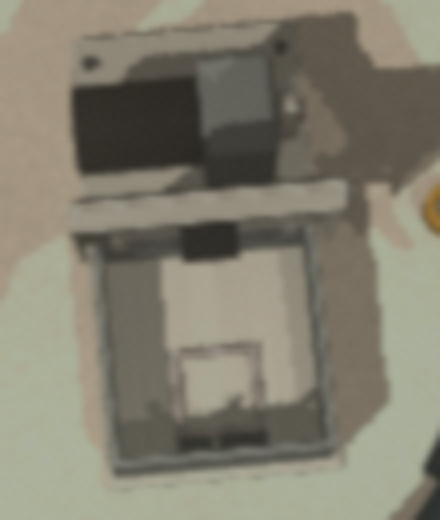

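View w2: the grey square holder at (258,205), centred between the fingers. Nest crop: the hatch stands fully open, and the nest frame spans (178,345)–(268,440) on the floor. Going down to grasp.

>>> jog_arm:
  motion:
    - [0.5,-0.0006,0.0003,-0.025,0.0055,0.0033,0]
    - [0.5,-0.0006,0.0003,-0.045,0.0055,0.0033,0]
    - [0.5,-0.0006,0.0003,-0.055,0.0055,0.0033,0]
    - [0.5,-0.0006,0.0003,-0.0595,0.0055,0.0033,0]
    - [0.5,-0.0006,0.0003,-0.0595,0.0055,0.0033,0]
  newtons: 40

```text
clock: 11.15
eef_pos: [581.0, -215.4, 4.9]
ee_rot: [[0.775, 0.632, 0.001], [0.632, -0.775, -0.0], [0.0, 0.001, -1.0]]
ft_force: [-0.5, -0.1, 0.8]
opening: 42.8
```

```bash
python3 m.py; python3 - <<'E'
from h import *
np.set_printoptions(precision=1,suppress=True)
t=cam('top')
# nest: edges of dark frame; print ray hits of eyeballed outer corners at z=12
for u,v in((178,348),(266,344),(183,432),(272,430)): print(onz(t,205+u/4,100+v/4,12))
C=cloud(t)
k=(C[...,0]>490)&(C[...,0]<640)&(abs(C[...,1]-15)<90)&(C[...,2]>50)&(C[...,2]<66)
r=cv2.minAreaRect(C[k][:,:2].astype(np.float32));print('bay walls',k.sum(),r,cv2.boxPoints(r))
k=(C[...,0]>520)&(C[...,0]<600)&(abs(C[...,1]-15)<40)&(C[...,2]>8)&(C[...,2]<18)
r=cv2.minAreaRect(C[k][:,:2].astype(np.float32));print('nest',k.sum(),r)
E
```

```text
[ 581.1 -215.5    5.1] 43.17646221315299
base 5305 ((580.300537109375, -215.1954803466797), (46.54581069946289, 46.041133880615234), 38.294647216796875) 8.890275592705535
top 2667 ((581.35107421875, -214.7510986328125), (23.63922691345215, 70.12889862060547), 38.90390396118164) 36.95126159390841
tip local zmax pct [-74.5 -60.5 -56.9 -55. ] inner y [ 0.1 11.4 43.9] x [-9.6 12.1 18.2]
tip local zmax pct [-74.4 -60.5 -56.8 -54.9] inner y [ 0.1 11.3 43.4] x [-9.7 12.  18.2]
[587.4  40.4  12. ]
[588.6 -20.1  12. ]
[529.1  38.4  12. ]
[528.8 -22.2  12. ]
bay walls 343 ((574.377197265625, 15.969467163085938), (140.29441833496094, 150.0400390625), 3.8311727046966553) [[499.4  86.1]
 [509.4 -63.6]
 [649.4 -54.2]
 [639.4  95.5]]
nest 295 ((560.9790649414062, 13.816173553466797), (79.12995147705078, 75.4631576538086), 88.71185302734375)
```

>>> jog_arm:
  motion:
    - [0.1,-0.0006,0.0003,0,0,0,0]
    - [0.1,-0.0006,0.0003,0,0,0,0]
    - [0.1,-0.0006,0.0003,0,0,0,0]
    - [0.1,-0.0006,0.0003,0,0,0,0]
  newtons: 40

```text
clock: 11.75
eef_pos: [581.1, -215.5, 6.0]
ee_rot: [[0.775, 0.632, 0.003], [0.632, -0.775, -0.001], [0.001, 0.003, -1.0]]
ft_force: [-0.4, -0.5, 5.5]
opening: 19.7
```

>>> jog_arm:
  motion:
    - [0.1,0,0,0.01,0,0,0]
    - [0.1,0,0,0.05,0,0,0]
    - [0.1,0,0,0.09,0,0,0]
    - [0.1,-0.01,0.04,0.11,0,0,-0.15]
    - [0.1,-0.03,0.09,0.11,0,0,-0.3]
    - [0.1,-0.04,0.14,0.11,0,0,-0.45]
    - [0.1,-0.05,0.18,0.11,0,0,-0.55]
    - [0.1,-0.05,0.21,0.11,0,0,-0.618]
    - [0.1,-0.05,0.23,0.11,0,0,-0.618]
    - [0.1,-0.05,0.23,0.11,0,0,-0.618]
    - [0.1,-0.05,0.23,0.11,0,0,-0.618]

```text
clock: 13.12
eef_pos: [531.0, 14.0, 116.0]
ee_rot: [[0.998, 0.067, 0.001], [0.067, -0.998, -0.003], [0.001, 0.003, -1.0]]
ft_force: [0.3, -0.7, -2.6]
opening: 18.9
```

```bash
cat > n.py <<'E'
from h import *
import sys
np.set_printoptions(precision=1,suppress=True)
s=arm.get_state();w=cam('wrist');W=cloud(w);z=W[...,2]
print(s['eef_pos'],s['opening'],s['ee_rot'].round(3).tolist(),s['joints'])
save(w,sys.argv[1])
k=(abs(W[...,0]-570)<60)&(abs(W[...,1]-15)<60)
print('floor',np.median(z[k&(z<9)&(z>0)]))
for lo,hi in((9,14),(9.5,15)):
    Q=W[k&(z>lo)&(z<hi)&(np.hypot(W[...,0]-559,W[...,1]-14)<48)]
    r=cv2.minAreaRect(Q[:,:2].astype(np.float32));print('nest',len(Q),r,np.median(Q[:,2]))
Q=W[(z>52)&(z<64)&(abs(W[...,0]-570)<90)&(abs(W[...,1]-15)<95)]
if len(Q):r=cv2.minAreaRect(Q[:,:2].astype(np.float32));print('walls',len(Q),r)
np.save('W.npy',W)
E
python3 n.py w3.png
```

```text
[531.  14. 116.] 18.945360203216513 [[0.998, 0.067, 0.001], [0.067, -0.998, -0.003], [0.001, 0.003, -1.0]] [-0.2  0.3  1.7 -0.   1.1  1.3]
floor 4.97027726860739
nest 1702 ((557.1326904296875, 15.968442916870117), (59.724151611328125, 59.96083068847656), 3.804448127746582) 10.842042574984873
nest 1654 ((556.8729858398438, 15.951828002929688), (59.15750503540039, 59.95536422729492), 3.727351665496826) 10.870018201810012
walls 6637 ((579.3985595703125, 17.393535614013672), (151.32821655273438, 150.3946075439453), 3.8400509357452393)
```

View pics/w3.png

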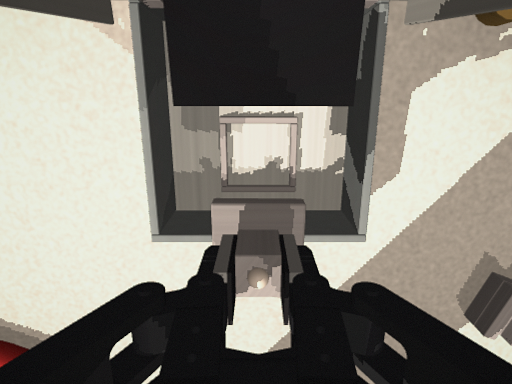

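```bash
python3 - <<'E'
from h import *
np.set_printoptions(precision=1,suppress=True)
W=np.load('W.npy')
print('black',[W[v,u] for v,u in((100,200),(60,265),(20,265),(100,340),(5,200))])
R=np.array([[.998,-.067],[.067,.998]])
k=np.zeros(W.shape[:2],bool);k[195:300,200:315]=1
B=W[k&(W[...,2]>95)&(W[...,2]<135)]
print(np.percentile(B[:,2],[5,25,50,75,95]))
for lo in range(100,140,4):
    Q=B[(B[:,2]>lo)&(B[:,2]<lo+4)]
    if len(Q)>20:
        L=(Q[:,:2]-[531,14])@R; print(lo,len(Q),L.min(0),L.max(0),cv2.minAreaRect(Q[:,:2].astype(np.float32)))
E
```

```text
black [array([601.2,  30.2, 205.8]), array([608.9,  18.6, 206.8]), array([614.9,  19.1, 208.9]), array([602.9,   3.8, 204.3]), array([616.9,  30.3, 206.7])]
[114.1 118.4 119.  119.6 132.3]
108 88 [ 21.5 -21.6] [22.5 22.6] ((553.0980834960938, 15.97768783569336), (0.9238511919975281, 44.14923095703125), 3.2710678577423096)
112 239 [ 21.5 -22. ] [22.8 22.9] ((553.113525390625, 15.941915512084961), (0.8409270644187927, 44.81452178955078), 3.0878186225891113)
116 2960 [  0.4 -22.6] [22.7 23.7] ((542.484130859375, 15.364041328430176), (22.29050064086914, 46.26936721801758), 3.7319061756134033)
120 220 [  2.9 -20.4] [22.1 22.4] ((543.6145629882812, 15.687782287597656), (18.504060745239258, 42.65058898925781), 2.1394379138946533)
124 146 [ 8.4 -9. ] [ 9.8 10.3] ((540.0769653320312, 15.265390396118164), (1.3872859477996826, 19.341144561767578), 3.5159683227539062)
128 183 [  8.5 -15.5] [11.7 16.7] ((541.0479736328125, 15.28519058227539), (3.112616539001465, 32.21079635620117), 3.6460390090942383)
132 225 [  7.1 -20.5] [12.3 22. ] ((540.6350708007812, 15.395355224609375), (5.136409282684326, 42.395755767822266), 3.7164320945739746)
```

The nest measures 60×60, centred at (557.2, 16.0), yaw 3.8°. The holder sits about (+0.2, +0.5) mm from the TCP in tool-aligned axes. A black latch tongue hangs from the open hatch at x≥601, z≈206, so I'll check the wrist's girth against it.

```bash
python3 - <<'E'
from h import *
np.set_printoptions(precision=1,suppress=True)
W=np.load('W.npy');R=np.array([[.998,-.067],[.067,.998]])
k=(W[...,2]>150)&(W[...,0]>585)&(abs(W[...,1]-17)<60);k[200:]=0
print('tongue',k.sum(),np.percentile(W[k],[0,1,50,99],axis=0))
for n in('side','top'):
    C=cloud(cam(n))
    q=(C[...,2]>115)&(C[...,2]<420)&(abs(C[...,0]-531)<75)&(abs(C[...,1]-14)<90)
    P=C[q];L=(P[:,:2]-[531,14])@R
    for z in range(120,420,15):
        m=abs(P[:,2]-z)<8
        if m.sum()>5: print(n,z-116,m.sum(),L[m].min(0),L[m].max(0))
E
```

```text
tongue 20615 [[599.9   1.3 203.5]
 [600.8   2.4 204.5]
 [610.2  19.4 206.5]
 [618.6  35.7 270.3]]
side 4 238 [-24.  -24.1] [21.6 23.8]
side 19 40 [-11.2 -22.9] [10.6  2.4]
side 34 65 [-11.1 -23.9] [11.2 17.3]
side 49 14 [-10.8 -23.4] [ 5.4 14.2]
side 64 48 [-12.9 -45.3] [11.1 10.6]
side 79 76 [-16.8 -53.8] [17.  21.8]
side 94 136 [-17. -62.] [76.  19.6]
side 109 204 [-19.4 -65.1] [19.5 10.5]
side 124 144 [-19.5 -50.3] [19.3 -8.9]
side 139 116 [-35.4 -39.2] [ 34.1 -12.8]
side 154 270 [-37.3 -39.2] [34.4  3.8]
side 169 288 [-37.1 -37.7] [34.2 -3. ]
side 184 387 [-37.5 -37.3] [36.8 13.3]
side 199 182 [-39.6 -39.3] [35.4 -1.8]
side 214 344 [-39.5 -40.4] [36.6  4.7]
side 229 378 [-38.8 -39.5] [38.9  4.5]
side 244 352 [-37.6 -37.8] [33.4  2.6]
side 259 377 [-37.6 -38.3] [33.4  0.6]
side 274 400 [-37.7 -38.1] [37.1  2.4]
side 289 423 [-37.7 -38.5] [36.4  2.9]
top 4 82 [-23.2 -23.3] [-6.4 22.1]
top 64 21 [-12.1 -41.3] [-0.6 41.9]
top 79 28 [-11.2 -45.7] [-3.7 50.8]
top 94 32 [-10.8 -47.6] [13.2 57.6]
top 109 95 [-11.2 -51.4] [15.1 63.9]
top 124 27 [ -8.8 -50. ] [ 7.8 53.3]
top 139 8 [-36.  -30.1] [-3.2 37.5]
top 154 32 [-36.2 -32.5] [-10.5  35.4]
top 169 36 [-36.5 -29.1] [-11.5  35.1]
top 184 17 [-36.1 -21.6] [-26.5  25.3]
top 199 12 [-38.6 -27.3] [-14.6  36.5]
top 214 59 [-38.5 -31.5] [-6.6 37.9]
top 229 68 [-38.1 -29. ] [-6.6 37.7]
top 244 40 [-36.7 -23.7] [-12.7  35.2]
top 259 39 [-36.7 -20.7] [-12.7  35.2]
top 274 39 [-36.9 -18.3] [-17.6  33.1]
top 289 35 [-36.6 -15.7] [-22.4  29.4]
```

Wrist radius is ≈38–40 mm, so at the nest it leaves only ~4 mm to the tongue. I'll lean the tool 0.03 rad toward the robot for clearance.

>>> jog_arm:
  motion:
    - [0.1,0.012,0.001,0,0,-0.03,0]
    - [0.1,0.0265,0.0015,0,0,-0.03,0]
    - [0.1,0.0265,0.0015,-0.02,0,-0.03,0]
    - [0.1,0.0265,0.0015,-0.045,0,-0.03,0]
    - [0.1,0.0265,0.0015,-0.07,0,-0.03,0]
    - [0.1,0.0265,0.0015,-0.085,0,-0.03,0]
    - [0.1,0.0265,0.0015,-0.087,0,-0.03,0]
    - [0.1,0.0265,0.0015,-0.087,0,-0.03,0]

```text
clock: 14.28
eef_pos: [558.4, 15.0, 29.5]
ee_rot: [[0.997, 0.065, 0.032], [0.065, -0.998, -0.003], [0.032, 0.005, -0.999]]
ft_force: [-0.3, -0.3, -2.9]
opening: 19.0
```

```bash
python3 n.py w4.png; python3 - <<'E'
from h import *
np.set_printoptions(precision=1,suppress=True)
W=np.load('W.npy');s=arm.get_state();print(s['ft_force'])
R=np.array([[.998,-.067],[.067,.998]]);N=np.array([557.2,16.])
k=np.zeros(W.shape[:2],bool);k[150:310,200:315]=1
for lo,hi in((8.5,14),(26,38)):
    Q=W[(W[...,2]>lo)&(W[...,2]<hi)&(abs(W[...,0]-557)<45)&(abs(W[...,1]-16)<45)]
    L=(Q[:,:2]-N)@R; L=L[(abs(L)<35).all(1)]
    print(lo,len(Q),np.percentile(L,[0,.5,99.5,100],axis=0))
E
```

```text
[558.4  15.   29.5] 19.04240817173201 [[0.997, 0.065, 0.032], [0.065, -0.998, -0.003], [0.032, 0.005, -0.999]] [-0.2  0.5  1.8  0.   0.9  1.3]
floor 4.956205706949049
nest 1882 ((567.2498779296875, 16.469844818115234), (39.90406799316406, 60.214664459228516), 4.090181350708008) 10.85710090413005
nest 1813 ((567.2521362304688, 16.438278198242188), (39.90406799316406, 60.151371002197266), 4.090181350708008) 10.888247842602254
walls 15091 ((579.054443359375, 17.016155242919922), (151.29550170898438, 151.0176239013672), 3.8914759159088135)
[ 0.4  0.3 -2. ]
8.5 1920 [[-10.  -30.3]
 [ -8.7 -30.2]
 [ 29.8  29.6]
 [ 30.   29.9]]
26 4059 [[-35.  -23.7]
 [-35.  -23.2]
 [ 23.7  22.1]
 [ 23.9  22.5]]
```

View pics/w4.png

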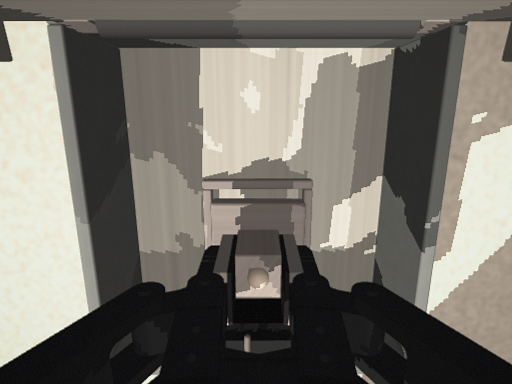

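The view shows the base inside the frame outline at (208–310, 180–250), with centre error about (+0.8, -0.4) mm. Correcting and lowering.

>>> jog_arm:
  motion:
    - [0.1,-0.001,0.0005,-0.001,0,0,0]
    - [0.1,-0.001,0.0005,-0.005,0,0,0]
    - [0.1,-0.001,0.0005,-0.009,0,0,0]
    - [0.1,-0.001,0.0005,-0.012,0,0,0]
    - [0.1,-0.001,0.0005,-0.0145,0,0,0]
    - [0.1,-0.001,0.0005,-0.0155,0,0,0]

```text
clock: 15.08
eef_pos: [557.4, 15.5, 14.0]
ee_rot: [[0.997, 0.065, 0.032], [0.065, -0.998, -0.003], [0.032, 0.005, -0.999]]
ft_force: [-0.3, 0.7, -3.3]
opening: 19.2
```

>>> jog_arm:
  motion:
    - [0.1,0,0,-0.001,0,0,0]
    - [0.1,0,0,-0.002,0,0,0]

```text
clock: 15.32
eef_pos: [557.7, 15.4, 12.5]
ee_rot: [[0.997, 0.065, 0.033], [0.065, -0.998, -0.003], [0.033, 0.005, -0.999]]
ft_force: [-2.1, 0.1, 7.1]
opening: 19.1
```

>>> jog_arm:
  motion:
    - [0.45,0,0,0.001,0,0,0]
    - [0.45,0,0,0.001,0,0,0]
    - [0.45,0,0,0.001,0,0,0]
    - [0.45,0,0,0.001,0,0,0]

```text
clock: 15.82
eef_pos: [557.7, 15.4, 13.5]
ee_rot: [[0.997, 0.065, 0.033], [0.065, -0.998, -0.003], [0.033, 0.005, -0.999]]
ft_force: [-0.4, 0.0, -0.0]
opening: 38.5
```

>>> jog_arm:
  motion:
    - [0.45,0,0,0.02,0,0,0]
    - [0.45,-0.002,0,0.06,0,0,0]
    - [0.45,-0.008,0,0.11,0,0,0]
    - [0.45,-0.02,0,0.13,0,0,0]
    - [0.45,-0.02,0,0.13,0,0.03,0]

```text
clock: 16.45
eef_pos: [538.0, 15.4, 146.0]
ee_rot: [[0.998, 0.065, 0.006], [0.065, -0.998, -0.004], [0.006, 0.004, -1.0]]
ft_force: [0.2, -1.2, -0.7]
opening: 38.4
```

```bash
python3 n.py w5.png; python3 - <<'E'
from h import *
np.set_printoptions(precision=1,suppress=True)
W=np.load('W.npy');R=np.array([[.998,-.067],[.067,.998]]);N=np.array([557.2,16.])
for lo,hi in((9.2,13),(13,18.5),(38,46)):
    Q=W[(W[...,2]>lo)&(W[...,2]<hi)&(abs(W[...,0]-557)<33)&(abs(W[...,1]-16)<33)]
    L=(Q[:,:2]-N)@R
    print(lo,len(Q),np.percentile(L,[0,1,99,100],axis=0).tolist(),np.median(Q[:,2]))
k=(W[...,2]>13)&(W[...,2]<18.5)&(abs(W[...,0]-557)<28)&(abs(W[...,1]-16)<28);P=W[k]
c=np.linalg.lstsq(np.c_[P[:,:2]-N,np.ones(len(P))],P[:,2],rcond=None)[0];print('base top slope',c.round(3))
E
```

```text
[538.   15.4 146. ] 38.35175733167823 [[0.998, 0.065, 0.006], [0.065, -0.998, -0.004], [0.006, 0.004, -1.0]] [-0.2  0.3  1.7 -0.   1.2  1.3]
floor 4.965532706502586
nest 1433 ((555.5252685546875, 15.85403823852539), (56.78499984741211, 59.997764587402344), 3.759758472442627) 10.949659291780051
nest 2237 ((555.5645751953125, 15.887350082397461), (56.70208740234375, 59.93644714355469), 3.759758472442627) 12.46877829495719
walls 5575 ((574.8344116210938, 17.08397674560547), (142.41201782226562, 150.46018981933594), 3.7789146900177)
9.2 1190 [[-30.117114490160017, -30.01806123421247], [-29.81096621898146, -29.82230251400332], [26.63890080640925, 29.776770781427754], [26.704070172421645, 29.988845506610847]] 10.75355227451817
13 1967 [[-22.47699483028203, -22.69908099191159], [-22.0730641579785, -22.24613165777505], [22.657907134302665, 22.888854550030807], [22.836711780638513, 28.79276906184155]] 14.876860964997888
38 604 [[-35.19340971936319, -29.850886887169906], [-10.039746612222505, -9.66709571958773], [9.849316079015024, 10.15119465412498], [10.08277739202663, 10.248806315831565]] 42.878439189561476
base top slope [-0.   0.  14.9]
```

View pics/w5.png

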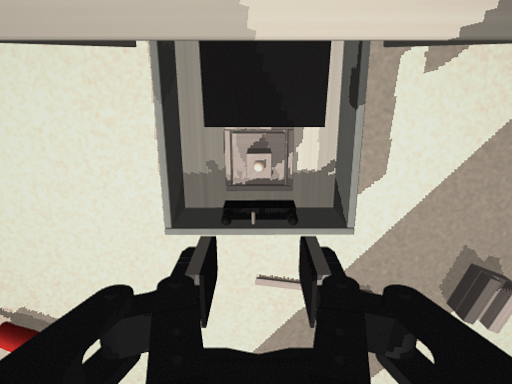

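Placed: base centred within 0.4 mm and level (base top at 14.9, slope 0). The view shows it in the frame at (258,160), with the fingers free and the hatch still open. Now I check the open hatch and plan the closing path.

```bash
python3 - <<'E'
from h import *
np.set_printoptions(precision=1,suppress=True)
C=cloud(cam('top'));k=(C[...,2]>190)&(C[...,2]<240)&(abs(C[...,0]-640)<45)&(abs(C[...,1]-20)<75)
print('hatch edge',k.sum(),np.percentile(C[k],[1,50,99],axis=0))
H=np.array([652.,70.])
for i,th in enumerate(np.r_[np.arange(1.45,0.1,-0.09),0.1,0.06,0.02]):
    r=132+14*(1.45-th)/1.45
    c=H+r*np.array([-np.cos(th),np.sin(th)])+8*np.array([np.sin(th),np.cos(th)])
    x,z=c+[11,-11.5]; print('%.2f'%th,(x/1000).round(4),(16/1000+(x-557.2)*.0664/1000).round(4),(z/1000).round(4))
E
```

```text
hatch edge 5 [[628.3 -51.7 217.6]
 [642.3 -51.6 219. ]
 [646.  -48.8 222.3]]
1.45 0.655 0.0225 0.1905
1.36 0.643 0.0217 0.1901
1.27 0.631 0.0209 0.1886
1.18 0.6191 0.0201 0.186
1.09 0.6074 0.0193 0.1823
1.00 0.5961 0.0186 0.1776
0.91 0.5851 0.0179 0.1717
0.82 0.5746 0.0172 0.1649
0.73 0.5648 0.0165 0.1571
0.64 0.5556 0.0159 0.1484
0.55 0.5472 0.0153 0.1389
0.46 0.5397 0.0148 0.1285
0.37 0.5331 0.0144 0.1175
0.28 0.5275 0.014 0.1058
0.19 0.5229 0.0137 0.0936
0.10 0.5195 0.0135 0.0809
0.06 0.5183 0.0134 0.0752
0.02 0.5174 0.0134 0.0694
```

>>> jog_arm:
  motion:
    - [0,-0.01,0,0.06,0,-0.006,0]
    - [0,0,0,0.11,0,-0.006,0]
    - [0,0.06,0.004,0.13,0,-0.006,0]
    - [0,0.12,0.008,0.13,0,-0.006,0]
    - [0,0.136,0.0085,0.13,0,-0.006,0]
    - [0,0.136,0.0085,0.13,0,-0.006,0]
    - [0,0.136,0.0085,0.13,0,-0.006,0]

```text
clock: 17.42
eef_pos: [673.4, 23.8, 273.7]
ee_rot: [[0.998, 0.065, 0.009], [0.065, -0.998, -0.003], [0.009, 0.004, -1.0]]
ft_force: [0.7, -0.1, -0.4]
opening: 0.0
```

>>> jog_arm:
  motion:
    - [0,0,0,-0.04,0,0.009,0]
    - [0,0,0,-0.075,0,0.009,0]
    - [0,0,0,-0.082,0,0.009,0]
    - [0,0,0,-0.082,0,0.009,0]

```text
clock: 17.92
eef_pos: [673.2, 23.8, 192.7]
ee_rot: [[0.998, 0.065, 0.001], [0.065, -0.998, -0.003], [0.001, 0.003, -1.0]]
ft_force: [0.7, 0.3, 0.9]
opening: 0.2
```

>>> jog_arm:
  motion:
    - [0,-0.01,-0.0007,-0.002,0,0,0]
    - [0,-0.014,-0.001,-0.002,0,0,0]
    - [0,-0.017,-0.0012,-0.002,0,0,0]
    - [0,-0.02,-0.0014,-0.002,0,0,0]
    - [0,-0.024,-0.0016,-0.0024,0,0,0]
    - [0,-0.03,-0.002,-0.0026,0,0,0]
    - [0,-0.036,-0.0025,-0.0033,0,0,0]
    - [0,-0.042,-0.0029,-0.0041,0,0,0]
    - [0,-0.048,-0.0033,-0.0054,0,0,0]
    - [0,-0.054,-0.0037,-0.0067,0,0,0]

```text
clock: 19.18
eef_pos: [618.8, 20.1, 186.0]
ee_rot: [[0.998, 0.065, 0.001], [0.065, -0.998, -0.003], [0.001, 0.003, -1.0]]
ft_force: [3.1, -0.3, -1.3]
opening: 0.3
```

```bash
python3 - <<'E'
from h import *
s=arm.get_state();print(s['ft_force'],s['eef_pos'])
b=cam('side');save(b,'cl1.png',(200,60,400,250),3)
E
```

```text
[ 3.13211835 -0.3449949  -1.25848699] [618.82972362  20.06861379 185.96046173]
```

View pics/cl1.png

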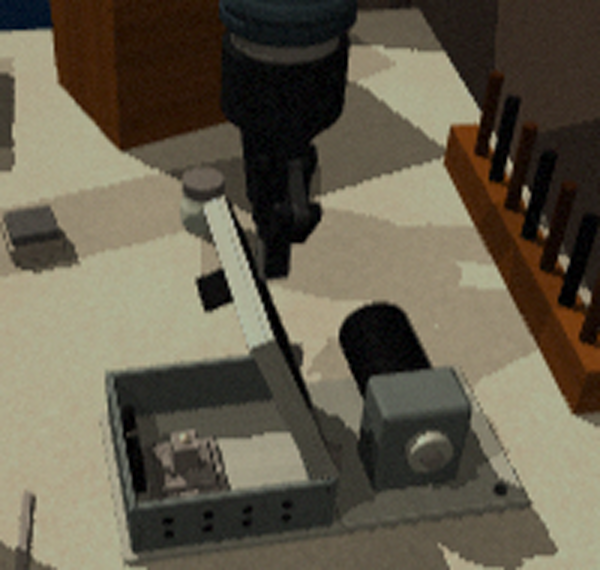

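View: fingers behind the hatch at (275,265), hatch swung forward to about 1.15 rad, holder in the nest at (185,460). Continuing along the arc.

>>> jog_arm:
  motion:
    - [0,-0.006,-0.0004,-0.0018,0,0,0]
    - [0,-0.0114,-0.0008,-0.0037,0,0,0]
    - [0,-0.0227,-0.0015,-0.0084,0,0,0]
    - [0,-0.0337,-0.0022,-0.0143,0,0,0]
    - [0,-0.0442,-0.0029,-0.0211,0,0,0]
    - [0,-0.054,-0.0036,-0.0289,0,0,0]
    - [0,-0.0632,-0.0042,-0.0376,0,0,0]
    - [0,-0.0716,-0.0048,-0.0471,0,0,0]
    - [0,-0.0791,-0.0053,-0.0575,0,0,0]
    - [0,-0.0857,-0.0057,-0.0685,0,0,0]

```text
clock: 20.48
eef_pos: [532.0, 14.3, 116.8]
ee_rot: [[0.998, 0.065, 0.0], [0.065, -0.998, -0.004], [-0.0, 0.004, -1.0]]
ft_force: [3.4, 0.7, 2.4]
opening: 0.1
```

>>> jog_arm:
  motion:
    - [0,-0.0025,-0.0002,-0.006,0,0,0]
    - [0,-0.0045,-0.0003,-0.011,0,0,0]
    - [0,-0.007,-0.0004,-0.017,0,0,0]
    - [0,-0.009,-0.0006,-0.023,0,0,0]
    - [0,-0.011,-0.0007,-0.029,0,0,0]
    - [0,-0.0125,-0.0008,-0.034,0,0,0]
    - [0,-0.0127,-0.0008,-0.038,0,0,0]
    - [0,-0.0127,-0.0008,-0.041,0,0,0]

```text
clock: 21.48
eef_pos: [518.5, 13.4, 75.3]
ee_rot: [[0.998, 0.066, -0.001], [0.066, -0.998, -0.004], [-0.002, 0.004, -1.0]]
ft_force: [-0.7, -0.3, 4.3]
opening: -0.3
```

Now slowly down by feel; the stop was at TCP z≈58.

>>> jog_arm:
  motion:
    - [0,0,0,-0.0015,0,0,0]
    - [0,0,0,-0.003,0,0,0]
    - [0,0,0,-0.0045,0,0,0]
    - [0,0,0,-0.006,0,0,0]

```text
clock: 21.98
eef_pos: [517.9, 13.4, 69.1]
ee_rot: [[0.998, 0.066, -0.003], [0.066, -0.998, -0.004], [-0.003, 0.004, -1.0]]
ft_force: [-2.2, -1.0, 3.9]
opening: 0.3
```

>>> jog_arm:
  motion:
    - [0,0,0,-0.0012,0,0,0]
    - [0,0,0,-0.0024,0,0,0]
    - [0,0,0,-0.0036,0,0,0]

```text
clock: 22.35
eef_pos: [517.6, 13.3, 65.4]
ee_rot: [[0.998, 0.066, -0.003], [0.066, -0.998, -0.004], [-0.004, 0.004, -1.0]]
ft_force: [-1.3, -0.8, 4.8]
opening: -0.2
```

>>> jog_arm:
  motion:
    - [0,0,0,-0.001,0,0,0]
    - [0,0,0,-0.002,0,0,0]
    - [0,0,0,-0.003,0,0,0]

```text
clock: 22.72
eef_pos: [517.5, 13.4, 62.4]
ee_rot: [[0.998, 0.066, -0.003], [0.066, -0.998, -0.004], [-0.004, 0.004, -1.0]]
ft_force: [-1.6, -1.6, 3.8]
opening: -0.0
```

>>> jog_arm:
  motion:
    - [0,0,0,-0.001,0,0,0]
    - [0,0,0,-0.002,0,0,0]

```text
clock: 22.98
eef_pos: [517.4, 13.4, 60.2]
ee_rot: [[0.998, 0.066, -0.004], [0.066, -0.998, -0.004], [-0.004, 0.004, -1.0]]
ft_force: [-1.6, -1.6, 3.1]
opening: 0.1
```

>>> jog_arm:
  motion:
    - [0,0,0,-0.0008,0,0,0]

```text
clock: 23.1
eef_pos: [517.4, 13.3, 59.3]
ee_rot: [[0.998, 0.066, -0.004], [0.066, -0.998, -0.004], [-0.004, 0.004, -1.0]]
ft_force: [-2.0, -1.0, 4.9]
opening: 0.1
```

>>> jog_arm:
  motion:
    - [0,0,0,-0.0008,0,0,0]

```text
clock: 23.22
eef_pos: [517.4, 13.3, 58.4]
ee_rot: [[0.998, 0.066, -0.004], [0.066, -0.998, -0.004], [-0.004, 0.004, -1.0]]
ft_force: [-2.3, -2.1, 6.0]
opening: -0.1
```

>>> jog_arm:
  motion:
    - [0,0,0,-0.0006,0,0,0]

```text
clock: 23.35
eef_pos: [517.4, 13.4, 58.0]
ee_rot: [[0.998, 0.066, -0.004], [0.066, -0.998, -0.004], [-0.004, 0.004, -1.0]]
ft_force: [-2.9, -0.8, 8.2]
opening: 0.3
```

>>> jog_arm:
  motion:
    - [0,0,0,-0.0006,0,0,0]

```text
clock: 23.48
eef_pos: [517.4, 13.3, 57.8]
ee_rot: [[0.998, 0.066, -0.004], [0.066, -0.998, -0.004], [-0.004, 0.004, -1.0]]
ft_force: [-3.3, -0.6, 9.0]
opening: -0.1
```

>>> jog_arm:
  motion:
    - [0,0,0,-0.0007,0,0,0]

```text
clock: 23.6
eef_pos: [517.4, 13.3, 57.7]
ee_rot: [[0.998, 0.066, -0.004], [0.066, -0.998, -0.004], [-0.004, 0.004, -1.0]]
ft_force: [-4.7, -1.4, 10.6]
opening: -0.1
```

>>> jog_arm:
  motion:
    - [0,0,0,0.003,0,0,0]
    - [0,0,0,0.006,0,0,0]
    - [0,0,0,0.009,0,0,0]
    - [0,0,0,0.012,0,0,0]
    - [0,0,0,0.015,0,0,0]
    - [0,0,0,0.018,0,0,0]
    - [0,0,0,0.018,0,0,0]

```text
clock: 24.48
eef_pos: [517.6, 13.4, 75.8]
ee_rot: [[0.998, 0.066, -0.003], [0.066, -0.998, -0.004], [-0.003, 0.004, -1.0]]
ft_force: [-1.3, 0.8, -0.1]
opening: -0.0
```

No load at TCP 75.8, so the hatch stayed down. Retreating and checking.

>>> jog_arm:
  motion:
    - [0,0,0,0.05,0,0,0]
    - [0,-0.05,0,0.1,0,0,0]
    - [0,-0.1,-0.03,0.14,0,0,0]
    - [0,-0.12,-0.08,0.15,0,0,0]
    - [0,-0.12,-0.13,0.15,0,0,0]
    - [0,-0.12,-0.16,0.15,0,0,0]
    - [0,-0.12,-0.16,0.15,0,0,0]
    - [0,-0.12,-0.16,0.15,0,0,0]

```text
clock: 25.48
eef_pos: [397.3, -146.0, 225.5]
ee_rot: [[0.998, 0.065, -0.004], [0.065, -0.998, -0.003], [-0.004, 0.003, -1.0]]
ft_force: [-0.0, 0.8, -0.1]
opening: -0.0
```

```bash
python3 - <<'E'
from h import *
np.set_printoptions(precision=1,suppress=True)
s=arm.get_state();print(s['clock'],s['eef_pos'],s['ft_force'],abs(s['qvel']).max())
d=np.load('c.npz')
for n in('top','side'):
    im=cam(n);C=cloud(im)
    if n=='top':save(im,'end.png',f=1.5)
    C0=d['t' if n=='top' else 's'];R=np.array([[.998,-.067],[.067,.998]])
    for nm,X in(('before',C0),('now',C)):
        k=(X[...,2]>60)&(X[...,2]<100)
        L=(X[...,:2]-[652,22.3])@R
        o=[]
        for a in(-140,-100,-60,-20):
            q=k&(abs(L[...,0]-a)<12)&(abs(L[...,1])<70);o.append(np.median(X[q][:,2]) if q.sum()>20 else np.nan)
        print(n,nm,np.array(o))
E
```

```text
25.475 [ 397.3 -146.   225.5] [-0.   0.8 -0.1] 0.01840243499863101
top before [82.  81.2 78.1 77.1]
top now [79.5 79.4 77.1 76.8]
side before [83.1 82.  78.9 77.8]
side now [80.7 80.2 77.9 77.5]
```

View pics/end.png

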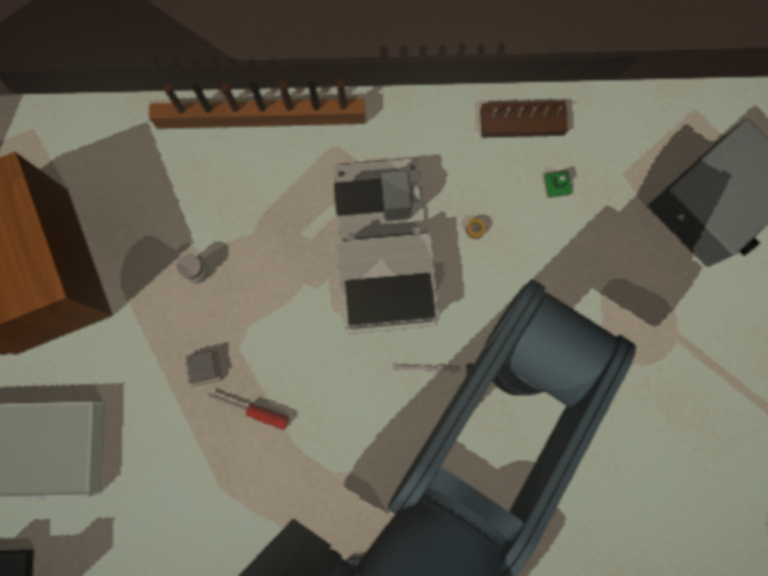

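The final top view shows the hatch shut at (390,285) and the other things where they were. I confirm it is steady, then hand in.

```bash
python3 - <<'E'
from h import *
R=np.array([[.998,-.067],[.067,.998]])
o=[]
for i in range(8):
    X=cloud(cam('top'));L=(X[...,:2]-[652,22.3])@R
    q=(X[...,2]>60)&(X[...,2]<140)&(abs(L[...,0]+130)<15)&(abs(L[...,1])<70);o.append(float(np.median(X[q][:,2]).round(1)))
print(o,arm.get_state()['clock'])
if max(o)<83: print(arm.job_done())
E
```

```text
[79.8, 79.5, 79.7, 79.7, 79.5, 79.7, 79.6, 79.8] 25.975
the job is handed in; nothing more can be done
None
```

The job is done and handed in at about 26 s: the hatch was freed and opened, the grey square holder was set in the nest, and the hatch was pressed shut again.

- **Presses:** both presses met the end stop at the same tool height. The highest wrist force I read while pressing was about 10.6 N vertical (near 12 N with the sideways part), under the 20 N limit.
- **Holder:** after release it measured within about 0.4 mm of the nest's centre, level and on the floor. It could not be seen again once the hatch was shut.
- **Hatch:** it stayed shut and steady for over a second after I let go, with the facing at 79.5–79.8 mm over the last readings. It rests about 2.4 mm lower at the front than it did at the start.
- **Other things:** those visible in the last top view look unmoved. The arm hid the round holder and vee block there, but the moves stayed clear of them. The green look-alike was left alone.

One thing disagreed with the description: the shut fingertips sat about 11–16 mm behind the reported TCP, not 14 mm ahead. Both cameras' depth readings and the felt contact with the hatch agreed on this, so I worked from the measured tip position.

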